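# Count a water residue: hold the contamination meter over the uncovered dish

### The arm

A 6-joint arm with a two-finger parallel gripper is mounted at the origin on the work surface. World frame = base frame: x ahead of the robot, y to its left, z up, the work surface at z = 0. Lengths are in m, angles in rad, forces in N, time in s.
With the tool pointing down it reaches from about 0.375 to 0.9 m from the base axis. Payload 3.1 kg.
Tool frame: the origin (TCP) lies between the finger pads; the fingertips stand 8 mm ahead of it and the grasp point (between the pads) lies 11 mm behind it; z points along the fingers, y is the line along which they close (so a half turn about z gives the same grasp; the last joint's range is limited). The gripper opens to 87 mm and grips with 3 to 60 N. Pads are 19 mm wide; open, the fingers measure 117 mm over their backs; the gripper's body (75 mm by 190 mm) begins 51 mm behind the grasp point.
Start: joints at [1.083, 0.527, 1.433, -0, 1.181, -0.178], TCP at [0.19, 0.595, 0.231] pointing down, gripper open.
Joint ranges: [-3.08, 3.08], [-0.75, 2.2], [0.22, 2.44], [-1.43, 4.57], [0, 2.65], [-2.85, 2.85]. Speed limits (rad/s): [2.79, 2.79, 3.14, 3.14, 3.14, 3.14].

### API

Orientations are given as a unit quaternion [x, y, z, w].
In Python, from rig import robot gives the robot as it stands.
- The arm moves only by the tool move_arm, never from a script. Its argument "motion" is text: rows parted by semicolons, each of 5 numbers parted by spaces: the opening, from -1 (shut) to 1 (fully open), then the shift along the tool's x, y, z normalised to -1 to 1, where 1 is 0.2 m, then the turn about the tool's z normalised to -1 to 1, where 1 is pi rad. A call has 1 to 12 rows; each row is the pose to reach, as a shift and turn from the pose commanded when the call began, along the tool's axes at that moment, turning the shorter way round; what a row does not reach only later rows make up. A row lasts 1/12 s, in which the tool goes at most 41.7 mm and 7.16 degrees, less where a joint would pass 70% of its speed; a pose out of reach is approached as far as the arm can. A call with a number of a shift or a turn outside -1 to 1 is refused whole. A call with a gripper value outside its range is refused whole. The fingers move at their own pace and stop on an object; "newtons" is the grip in N (left out, the last holds). Time passes only in rows, so rows that repeat a pose let the fingers close. It gives the time, the measured TCP pose, the force, the opening and the grip force at its end, in the units of the state.
- robot.get_obs(): the state, without advancing time (a new reading comes with each control period).
- robot.camera(name): name is "scene" or "side" or "wrist"; returns (picture, depth): 400x640x3 uint8, red, green, blue; 400x640 float32, m along the optical axis (not along the pixel's ray), 0 where there is no reading.
- robot.camera_model(name): a dict with "mtx" (3x3 intrinsics, pixels), "position" and "attitude" of the camera in the world. Camera axes: x right, y down, z forward; pixel columns grow to the right and rows downward; lengths in m; the calibration is good to about 2 mm. A picture is of the moment at which its call begins: read the wrist's pose just before it. camera_model takes no time and is no camera call; for the wrist camera it gives the pose at the moment of the call.
- robot.hand_in(): hands the job in; it is judged then, once.
The state is a dict: "time": time; "q": joint angles; "joint_velocities": joint speeds; "joint_torque": joint torques, N m; "position": TCP position; "tool_rot": TCP orientation; "ft_force": force on the tool from outside, world axes, zero at the start; "moment": the same for the moment, N m; "grip_width": finger opening in m; "grip_force": force on a finger pad.
Only numpy, scipy, OpenCV 4.12 (cv2) and the standard library are available. Lean on these libraries where they do the work, as an engineer would, in place of code of your own. Each camera call takes 0.05 s, during which the arm holds its last target. There are 200 camera calls.

### The job

Take the cover off the covered sample dish and set it down flat, right way up, on an empty part of the white tray; then lift the contamination meter out of its case and bring it to that dish, clear of the bottles and the lead wall in between. Finish still holding it there for the count: its round detector window centred over the open dish, level, about 10 mm above the rim and still. The meter must not touch the dishes, the tray, the cover or the lead bricks, and the dishes, bottles, beaker and forceps stay where they are.

Things in the scene. Friction and masses are not known exactly. Their poses are not given: they have to be found in the camera images.
- meter: Hand-held contamination meter, 0.35 to 0.65 kg: yellow body 66 mm wide, 38 high, grey round detector head (76 mm diameter, red spot on top) at its nose, black bar handle above. Origin: on the flat underside, below the grip point and about below the centre of mass; x to the nose, z up. Reaches 75 mm behind and 98 mm ahead of it. Starts level in a 35 mm deep foam pocket, origin at z = 50 mm.
- meter_window (a point): Centre of the meter's round detector window, on the underside of the grey head below its red spot: 60 mm ahead (+x) of the meter's origin, level with the underside. Same axes as the meter.
- meter_grip (a point): Grip point of the meter's handle, 85 mm straight above the meter's origin: a level black bar along the meter's x, 24 mm wide (y), 20 mm high (75 to 95 mm above the underside), 76 mm free between its posts, 37 mm free below. Pinch it across its width from above. In the case all else but the open lid lies at least 20 mm below the bar.
- cover: Round blue dish cover with a black knob, 60 g. It starts over the sample dish, standing on the tray floor: 64 mm diameter, flat top 14 mm above its lower edge, hollow below (58 mm inside). Origin: centre of its lower edge; z up.
- cover_knob (a point): Middle of the cover's black knob, 31 mm above the cover's lower edge; the knob is a cylinder of 18 mm diameter from 22 to 40 mm above that edge, on a 12 mm stem.
- sample: The sample dish that starts under the blue cover: shallow open steel dish (planchet), 50 mm diameter, 8 mm high, with a pale dry residue; loose, 35 g, on the tray floor. Origin: centre of its underside; z up.
- sample_rim (a point): Centre of the sample dish's mouth, at rim height, 8 mm above its underside. Same axes as the dish.
- dish_b: Another open steel dish like the sample (50 mm diameter, 8 mm high), never covered; origin at the centre of its underside. Leave it alone.
- dish_c: A third open steel dish like the sample (50 mm diameter, 8 mm high), never covered; origin at the centre of its underside. Leave it alone.
- tray: Fixed white spill tray, outside 230 (x) x 290 (y) x 22 mm high, walls and floor 4 mm thick. Origin: centre of its underside. The three dishes stand in a row at about x = +45 mm, y = -85, 0 and +85 mm of the tray (any order, within 6 mm); the half of the tray at negative x is empty.
- shield: Fixed lead bricks, grey, in an L around the tray. Origin on the bench where the tray's origin would be, within 4 mm, and axes along the tray's. Side wall: 100 mm high, 50 mm thick, from y = +157 to +207 mm, x = -150 to +150 mm. Back wall: 50 mm high, 50 mm thick, from x = +126 to +176 mm, y = -143 to +157 mm.
- case: Fixed open black hard case with red foam, outside 360 (x) x 260 (y) mm, rim 100 mm high; origin: centre of its underside. Its lid stands open along its +y side, leaning outwards, up to 350 mm above the bench. The meter's origin lies at y = -45 mm, x = 0 of the case, nose to the case's +x.
- reagent_bottle: White reagent bottle with red label, 62 mm diameter, 135 mm high, between the case and the lead wall; origin at the centre of its underside.
- beaker: Clear beaker, 72 mm diameter, 95 mm high, between the case and the lead wall; origin at the centre of its underside.
- dropper_bottle: Small white dropper bottle, 32 mm diameter, 70 mm high; origin at the centre of its underside.
- wash_bottle: Pale wash bottle with red cap and bent spout, 72 mm diameter, 215 mm high; origin at the centre of its underside.
- forceps: Steel forceps lying on the bench beyond the back bricks, 110 mm long, 10 mm wide; origin at the middle of the underside.
Things that resemble listed ones, but are neither listed nor needed, are in the scene too. What is shaped like the wash_bottle but blue is not meant.

How it is judged:
By the outcome, as a careful person would: the job done as asked, in the order asked, and still so for the second after the job is handed in, while the arm keeps its last pose, push and grip.
It also fails if it takes over 69 s, if anything falls off the work surface, if the arm or the gripper's body presses on something with over 40 N, if the wrist force passes 120 N, or if a joint passes its speed limit or range.

## Working session

There is one attempt and no reset: what is moved stays moved. The work goes in short steps, Python scripts to look and compute and a tool call to move; the robot and the scene stay as the last step left them, time stands still between calls to the robot, and variables do not carry over. Pictures are saved under pics/ and viewed, at most 10 in all, crops included, and the job is handed in when it is done.

Besides the shell and the picture viewer there is one more tool, called as name(argument=value, ...) on one line, values as JSON. move_arm: Moves the arm, as the interface text tells. Its arguments: {"type":"object","properties":{"motion":{"type":"string"},"newtons":{"type":"number"}},"required":["motion"]}

```bash
mkdir -p pics; ls
cat > h.py <<'E'
import numpy as np, cv2
from scipy.spatial.transform import Rotation as R
from rig import robot
def snap(n):
    m=robot.camera_model(n); p,d=robot.camera(n); return p,d,m
def save(p,f): cv2.imwrite('pics/'+f,cv2.cvtColor(p,cv2.COLOR_RGB2BGR))
def rot(m):
    a=np.array(m['attitude'],float); return a if a.shape==(3,3) else R.from_quat(a).as_matrix()
def cloud(d,m):
    v,u=np.mgrid[:d.shape[0],:d.shape[1]]; K=np.array(m['mtx'])
    c=np.stack([(u-K[0,2])/K[0,0]*d,(v-K[1,2])/K[1,1]*d,d],-1)
    return c@rot(m).T+np.array(m['position'])
def ray(u,v,m,z):
    r=rot(m)@np.linalg.inv(np.array(m['mtx']))@np.array([u,v,1.]); p=np.array(m['position'])
    return p+r*(z-p[2])/r[2]
E
python3 - <<'E'
from h import *
for n in ('scene','side'):
    p,d,m=snap(n); save(p,n+'0.png'); np.savez('/tmp/%s0.npz'%n,p=p,d=d); print(n,m)
print(robot.get_obs())
E
```

```text
pics
scene {'mtx': array([[499.51166475,   0.        , 323.05207512],
       [  0.        , 499.51166475, 194.75554487],
       [  0.        ,   0.        ,   1.        ]]), 'position': array([ 1.35582586, -0.59810622,  0.71496615]), 'attitude': array([ 0.7873665 ,  0.38848296, -0.20457145, -0.43276496])}
side {'mtx': array([[430.65356646,   0.        , 319.08300611],
       [  0.        , 430.65356646, 192.29413963],
       [  0.        ,   0.        ,   1.        ]]), 'position': array([ 0.36308176, -0.74930446,  0.66430523]), 'attitude': array([ 0.87490735, -0.14839049,  0.06575631, -0.45628227])}
{'time': 0.1, 'q': array([ 1.08349089e+00,  5.28316687e-01,  1.43372821e+00, -2.69774355e-05,
        1.18139930e+00, -1.78496599e-01]), 'joint_velocities': array([ 0.00071008, -0.00385995, -0.00575979,  0.00150964,  0.00141923,
       -0.00291585]), 'joint_torque': array([-3.85542689e-04, -4.40987456e+01, -1.77148998e+01,  6.35144580e-02,
        5.34125953e-02, -3.02882540e-05]), 'position': array([0.18963569, 0.59488784, 0.22971881]), 'tool_rot': array([ 1.53786492e-01,  9.88103668e-01, -8.79020051e-04, -2.90739481e-04]), 'ft_force': array([-0.87452441, -0.63910912,  0.59583551]), 'moment': array([ 0.00429736,  0.00356441, -0.01554562]), 'grip_force': 0.0, 'grip_width': 0.0871066854878097}
```

View pics/scene0.png

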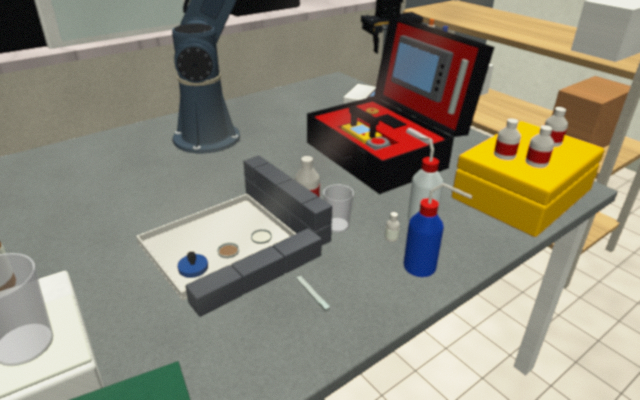

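View pics/side0.png

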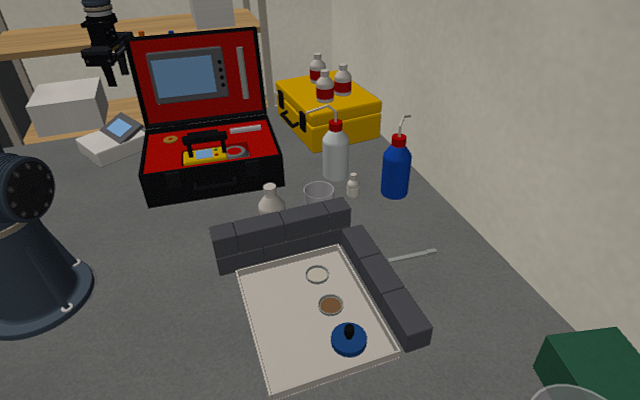

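Scene picture: the blue cover with its knob is at (193,265), open dishes at (228,249) and (261,236). The meter is in its black case at (362,133). In the side picture the cover is at (349,340), dishes at (331,305) and (317,274), and the meter at (210,155).

Candidates (side pixels):
- **Meter:** yellow device in red foam (210,155). The grey/blue device (118,130) and yellow box (330,105) don't fit, so I choose the first.
- **Cover:** only the blue disc (349,340). The blue bottle (396,168) is not a cover.

```bash
cat > m1.py <<'E'
from h import *
for n in ('scene','side'):
    f=np.load('/tmp/%s0.npz'%n); p,d=f['p'],f['d']; m=robot.camera_model(n); c=cloud(d,m)
    hsv=cv2.cvtColor(p,cv2.COLOR_RGB2HSV); H,S,V=[hsv[...,i].astype(int) for i in range(3)]
    blue=(H>100)&(H<125)&(S>150)&(V>60)&(d>0)&(c[...,2]<.035)&(c[...,2]>.012)
    nl,lab,st,cen=cv2.connectedComponentsWithStats(blue.astype(np.uint8))
    print(n,'blue')
    for i in range(1,nl):
        if st[i,4]>60:
            q=c[lab==i]; t=q[abs(q[:,2]-.018)<.004]
            print(st[i],q.mean(0).round(4),'top circle',cv2.minEnclosingCircle(t[:,:2].astype(np.float32)))
    # white tray floor
    w=(S<45)&(V>140)&(d>0)&(c[...,2]<.03)&(c[...,2]>-.01)
    nl,lab,st,cen=cv2.connectedComponentsWithStats(w.astype(np.uint8))
    i=1+st[1:,4].argmax(); q=c[lab==i]; print('tray',st[i],cv2.minAreaRect(q[:,:2].astype(np.float32)),np.percentile(q[:,2],[5,50,95]))
    # meter
    y=(H>18)&(H<35)&(S>140)&(V>120)&(d>0)&(c[...,2]>.06)&(c[...,2]<.12)
    nl,lab,st,cen=cv2.connectedComponentsWithStats(y.astype(np.uint8))
    for i in range(1,nl):
        if st[i,4]>30: print('yel',st[i],c[lab==i].mean(0).round(4))
    # black handle: dark & z 0.115..0.15 near
    k=(V<60)&(d>0)&(c[...,2]>.115)&(c[...,2]<.155)&(c[...,0]>.1)&(c[...,0]<.9)&(c[...,1]>.2)
    nl,lab,st,cen=cv2.connectedComponentsWithStats(k.astype(np.uint8))
    for i in range(1,nl):
        if st[i,4]>40: q=c[lab==i];print('blk',st[i],q.mean(0).round(4),q[:,2].max(),cv2.minAreaRect(q[:,:2].astype(np.float32)))
    # case outer rim
    k=(d>0)&(abs(c[...,2]-.1)<.004)&(V<70)
    q=c[k]; q=q[(q[:,1]>.2)]; print('rim',len(q),cv2.minAreaRect(q[:,:2].astype(np.float32)))
    a=p[120:180,120:300] if n=='side' else p[90:190,300:460]
    b=p[240:390,220:440] if n=='side' else p[180:310,130:340]
    s=lambda x:cv2.resize(x,(400,300),interpolation=cv2.INTER_CUBIC)
    if n=='side': A=[s(a),s(b)]
    else: B=[s(a),s(b)]
save(np.vstack([np.hstack(A),np.hstack(B)]),'crop.png')
E
python3 m1.py
```

```text
scene blue
[179 256  27  19 326] [ 0.5609 -0.3148  0.0183] top circle ((0.556113600730896, -0.31185805797576904), 0.029784580692648888)
[405 256  32  18 260] [0.8565 0.0595 0.0239] top circle ((0.848373293876648, 0.07056590914726257), 0.031859029084444046)
tray [  110   179   186   140 10855] ((0.37686455249786377, -0.26569420099258423), (0.5196044445037842, 0.39291760325431824), 12.920732498168945) [-0.00103414  0.00365806  0.0184756 ]
yel [342 124  29  19 169] [0.3915 0.2867 0.0862]
yel [ 455  152  150   66 2942] [0.8529 0.4078 0.0898]
blk [455 114  18  19 182] [0.5931 0.5029 0.1345] 0.1545150014072092 ((0.5918264389038086, 0.505104660987854), (0.061756301671266556, 0.01282576285302639), 84.45207977294922)
blk [365 116  15  13  91] [0.4371 0.3009 0.1369] 0.14896137665928177 ((0.4300506114959717, 0.30285701155662537), (0.03920374810695648, 0.022280577570199966), 11.87015438079834)
rim 780 ((0.40778326988220215, 0.37789714336395264), (0.32818564772605896, 0.3658060133457184), 86.02618408203125)
side blue
[381 183  27  15 188] [0.8233 0.0557 0.0236] top circle ((0.8304839134216309, 0.
[... 536 characters left out ...]
.0889]
yel [183 147  43  19 301] [0.3772 0.298  0.0867]
blk [261  92   5  17  42] [0.5891 0.4989 0.1349] 0.1539784508870019 ((0.5881288051605225, 0.5025701522827148), (0.006013443693518639, 0.05772237107157707), 0.425397664308548)
blk [142 105   6  19  60] [0.2399 0.5161 0.1352] 0.15479868842927824 ((0.24089302122592926, 0.5210407972335815), (0.05221644043922424, 0.005665529984980822), 79.56875610351562)
blk [182 131  45  18 426] [0.3887 0.3009 0.1386] 0.1472545327447703 ((0.38944461941719055, 0.3044196367263794), (0.026684138923883438, 0.11326787620782852), 86.00170135498047)
rim 1338 ((0.44657155871391296, 0.39042460918426514), (0.49024948477745056, 0.39462223649024963), 6.400397300720215)
```

View pics/crop.png

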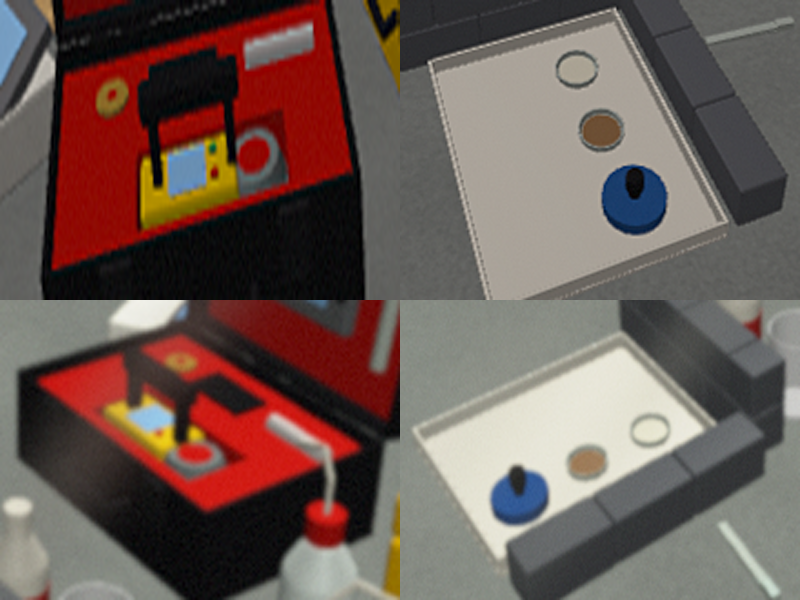

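The crops confirm both choices: the blue cover with its black knob, next to the brown and empty dishes, and the meter in the foam with nose and red spot towards +x. I'll rise clear of the lid first, then go over.

```bash
cat > go.py <<'E'
import sys
from h import *
# usage: go.py x y z [yaw of tool-y in deg, default 90] -> shift (units) and turn from the present pose
o=robot.get_obs(); M=R.from_quat(o['tool_rot']).as_matrix()
t=np.array([float(a) for a in sys.argv[1:4]]); yaw=float(sys.argv[4]) if len(sys.argv)>4 else 90
s=M.T@(t-o['position'])/.2; y=np.degrees(np.arctan2(M[1,1],M[0,1]))
print('now',o['position'].round(4),'yaw',y.round(2),'shift',s.round(3),'turn',round(-((yaw-y+180)%360-180)/180,4),'F',o['ft_force'].round(1),'t',o['time'])
E
echo ok
```

```text
ok
```

move_arm(motion="1 0 0 -0.2 0; 1 0 0 -0.4 -0.03; 1 0 0 -0.6 -0.06; 1 0 0 -0.8 -0.098; 1 0 0 -0.9 -0.098; 1 0 0 -0.9 -0.098")

```text
time: 0.6
position: [0.1908, 0.5975, 0.4171]
tool_rot: [0.0, 1.0, 0.005, 0.003]
ft_force: [-0.1, 0.2, 1.0]
grip_width: 0.0868
grip_force: 0.0
```

```bash
python3 go.py 0.39 0.28 0.41
```

```text
now [0.1908 0.5975 0.4171] yaw 89.96 shift [-0.997 -1.587  0.024] turn -0.0002 F [-0.1  0.2  1. ] t 0.6
```

move_arm(motion="1 -0.14 -0.14 0 0; 1 -0.28 -0.28 0 0; 1 -0.42 -0.42 0 0; 1 -0.56 -0.56 0 0; 1 -0.7 -0.7 0 0; 1 -0.84 -0.84 0 0; 1 -0.95 -0.95 0 0; 1 -1 -1 0 0; 1 -1 -1 0 0")

```text
time: 1.35
position: [0.3917, 0.3924, 0.4089]
tool_rot: [0.003, 1.0, -0.001, -0.001]
ft_force: [-0.3, 0.2, -0.1]
grip_width: 0.0872
grip_force: 0.0
```

move_arm(motion="1 0 -0.15 0 0; 1 0 -0.35 0 0; 1 0 -0.5 0 0; 1 0 -0.6 0 0; 1 0 -0.6 0 0; 1 0 -0.6 0 0")

```text
time: 1.85
position: [0.3889, 0.2753, 0.41]
tool_rot: [0.001, 1.0, 0.0, -0.001]
ft_force: [-1.2, 0.1, -0.3]
grip_width: 0.087
grip_force: 0.0
```

```bash
python3 - <<'E'
from h import *
p,d,m=snap('wrist'); save(p,'w1.png'); np.savez('/tmp/w1.npz',p=p,d=d,pos=m['position'],att=rot(m),K=m['mtx']); print(m['position'],rot(m).round(3)); print(robot.get_obs()['position'])
E
python3 go.py 0.554 -.313 .15
```

```text
[0.31822653 0.27538613 0.56409565] [[ 0.002  0.966  0.258]
 [ 1.    -0.002  0.   ]
 [ 0.001  0.258 -0.966]]
[0.3891169  0.27595322 0.41010592]
now [0.3891 0.276  0.4101] yaw 89.94 shift [-0.828 -2.945  1.298] turn -0.0003 F [ 0.2 -0.5 -0.1] t 1.9
```

View pics/w1.png

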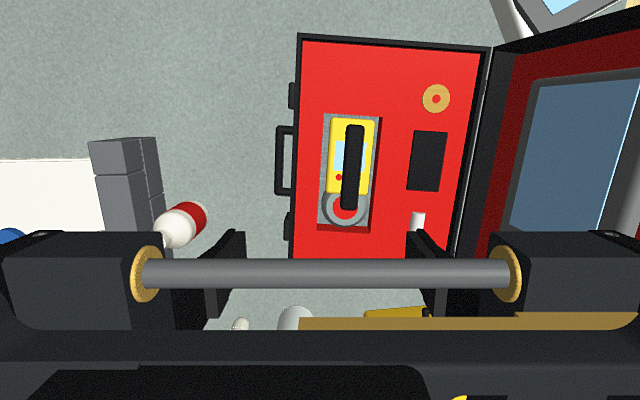

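The wrist view shows the meter's handle bar at (354,167), its red spot at (345,208) and the yellow body at (350,155), with the nose to +x.

```bash
cat > m2.py <<'E'
from h import *
f=np.load('/tmp/w1.npz'); p,d=f['p'],f['d']; m=dict(mtx=f['K'],position=f['pos'],attitude=f['att']); c=cloud(d,m)
box=np.zeros(d.shape,bool); box[105:235,315:382]=1
b=box&(c[...,2]>.137)&(d>0); q=c[b]; print('bar',len(q),q.mean(0).round(4),np.percentile(q[:,2],[50,98]),cv2.minAreaRect(q[:,:2].astype(np.float32)))
dark=box&(p.max(-1)<60)
print('bar px',cv2.minAreaRect(np.argwhere(b)[:,::-1].astype(np.float32)))
(cx,cy),_,_=cv2.minAreaRect(np.argwhere(b)[:,::-1].astype(np.float32)); print('centre ray',ray(cx,cy,m,.145))
hsv=cv2.cvtColor(p,cv2.COLOR_RGB2HSV); H,S,V=[hsv[...,i].astype(int) for i in range(3)]
y=box&(H>18)&(H<35)&(S>120)&(V>100); q=c[y]; q=q[q[:,2]>.08]
print('yellow',cv2.minAreaRect(q[:,:2].astype(np.float32)),np.median(q[:,2]))
E
python3 m2.py
```

```text
bar 1536 [0.3864 0.3106 0.1442] [0.14441851 0.14641899] ((0.3890637159347534, 0.31090429425239563), (0.024024371057748795, 0.1157672107219696), 86.0827865600586)
bar px ((351.93060302734375, 167.29830932617188), (18.452104568481445, 86.1098403930664), 4.969740867614746)
centre ray [0.38641024 0.31068698 0.145     ]
yellow ((0.3788464069366455, 0.3084433376789093), (0.07288231700658798, 0.11729591339826584), 86.74959564208984) 0.08742414532581225
```

move_arm(motion="1 -0.04 -0.15 0 0; 1 -0.08 -0.35 0 0; 1 -0.12 -0.55 0 0; 1 -0.16 -0.75 0 0; 1 -0.2 -0.93 0 0; 1 -0.25 -1 0 0; 1 -0.25 -1 0 0")

```text
time: 2.48
position: [0.4417, 0.0735, 0.4102]
tool_rot: [0.002, 1.0, -0.0, 0.0]
ft_force: [-0.3, 0.1, 0.5]
grip_width: 0.0874
grip_force: 0.0
```

move_arm(motion="1 -0.05 -0.15 0 0; 1 -0.1 -0.35 0 0; 1 -0.15 -0.55 0 0; 1 -0.2 -0.75 0 0; 1 -0.25 -0.93 0 0; 1 -0.25 -1 0 0; 1 -0.25 -1 0 0")

```text
time: 3.07
position: [0.4907, -0.1263, 0.4096]
tool_rot: [0.001, 1.0, 0.0, -0.0]
ft_force: [1.3, -0.3, -0.4]
grip_width: 0.0872
grip_force: 0.0
```

```bash
python3 - <<'E'
from h import *
import time
p,d,m=snap('wrist'); save(p,'w2.png'); np.savez('/tmp/w2.npz',p=p,d=d,pos=m['position'],att=rot(m),K=m['mtx'])
c=cloud(d,m); hsv=cv2.cvtColor(p,cv2.COLOR_RGB2HSV); H,S,V=[hsv[...,i].astype(int) for i in range(3)]
bl=(H>100)&(H<125)&(S>150)&(V>60)&(abs(c[...,2]-.018)<.006)&(d>0)
q=c[bl]; print(len(q)); 
if len(q): print(np.median(q,0),cv2.minEnclosingCircle(q[:,:2].astype(np.float32)),np.argwhere(bl).mean(0))
E
python3 go.py .554 -.313 .15
```

```text
881
[ 0.54689748 -0.30597566  0.01784712] ((0.6665778160095215, -0.1268986165523529), 0.24744157493114471) [191.94665153 224.69466515]
now [ 0.4901 -0.1243  0.4097] yaw 89.92 shift [-0.323 -0.945  1.296] turn -0.0005 F [-0.2  0.5  1. ] t 3.1167
```

View pics/w2.png

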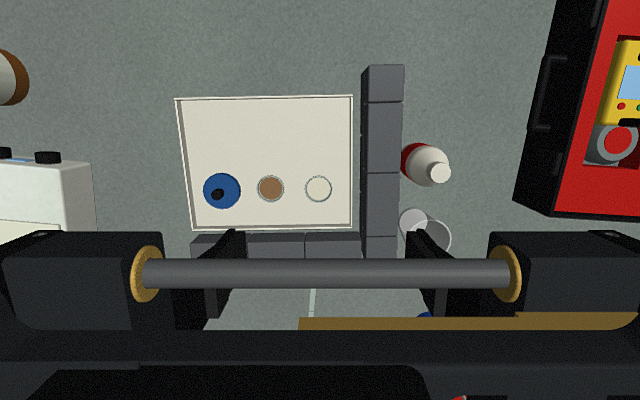

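The wrist view shows the cover at (222,191), with its knob at (217,194), and open dishes at (270,188) and (318,188). I'll refine the cover centre and the tray pose.

```bash
python3 - <<'E'
from h import *
f=np.load('/tmp/w2.npz'); p,d=f['p'],f['d']; m=dict(mtx=f['K'],position=f['pos'],attitude=f['att']); c=cloud(d,m)
hsv=cv2.cvtColor(p,cv2.COLOR_RGB2HSV); H,S,V=[hsv[...,i].astype(int) for i in range(3)]
box=np.zeros(d.shape,bool); box[165:215,195:250]=1
bl=box&(H>100)&(H<125)&(S>150)&(d>0)&(abs(c[...,2]-.018)<.004); q=c[bl]
print('cover',cv2.minEnclosingCircle(q[:,:2].astype(np.float32)))
k=box&(p.max(-1)<60)&(c[...,2]>.038); q=c[k]; print('knob',len(q),q.mean(0),cv2.minEnclosingCircle(q[:,:2].astype(np.float32)))
uv=np.argwhere(k).mean(0); print(ray(uv[1],uv[0],m,.044))
w=np.zeros(d.shape,bool); w[85:235,165:360]=1; w&=(S<60)&(V>150); 
n,l,st,_=cv2.connectedComponentsWithStats(w.astype(np.uint8)); i=1+st[1:,4].argmax(); q=c[l==i]; q=q[q[:,2]<.03]; print('tray',cv2.minAreaRect(q[:,:2].astype(np.float32)))
E
python3 go.py .55 -.309 .2
```

```text
cover ((0.5512186288833618, -0.3096001446247101), 0.031816039234399796)
knob 88 [ 0.55029049 -0.30920681  0.04345905] ((0.5511459708213806, -0.3097422122955322), 0.008790538646280766)
[ 0.55014887 -0.30902004  0.044     ]
tray ((0.5069341659545898, -0.22580204904079437), (0.22328169643878937, 0.2830674350261688), 0.95680832862854)
now [ 0.4901 -0.1243  0.4097] yaw 89.92 shift [-0.302 -0.925  1.046] turn -0.0005 F [-0.2  0.5  1. ] t 3.1167
```

move_arm(motion="1 -0.05 -0.15 0.05 0; 1 -0.1 -0.3 0.2 0; 1 -0.15 -0.45 0.33 0; 1 -0.2 -0.6 0.47 0; 1 -0.25 -0.75 0.61 0; 1 -0.305 -0.88 0.75 0; 1 -0.305 -0.927 0.9 0; 1 -0.305 -0.927 1 0; 1 -0.305 -0.927 1 0; 1 -0.305 -0.927 1 0")

```text
time: 3.95
position: [0.5504, -0.3073, 0.2095]
tool_rot: [-0.001, 1.0, 0.002, -0.001]
ft_force: [0.1, -0.5, 0.1]
grip_width: 0.087
grip_force: 0.0
```

```bash
python3 - <<'E'
from h import *
p,d,m=snap('wrist'); c=cloud(d,m)
hsv=cv2.cvtColor(p,cv2.COLOR_RGB2HSV); H,S,V=[hsv[...,i].astype(int) for i in range(3)]
near=np.hypot(c[...,0]-.551,c[...,1]+.3097)<.05
bl=near&(H>100)&(H<125)&(S>150)&(d>0)&(abs(c[...,2]-.018)<.004); q=c[bl]
print('cover',len(q), cv2.minEnclosingCircle(q[:,:2].astype(np.float32)) if len(q) else 0)
k=near&(p.max(-1)<60)&(c[...,2]>.04)&(c[...,2]<.05); q=c[k]; print('knob',len(q),cv2.minEnclosingCircle(q[:,:2].astype(np.float32)) if len(q) else 0)
E
python3 go.py .551 -.3095 .031
```

```text
cover 2184 ((0.5505826473236084, -0.3103843033313751), 0.03144195303320885)
knob 225 ((0.5511624813079834, -0.31015437841415405), 0.008587655611336231)
now [ 0.5513 -0.3083  0.2113] yaw 90.09 shift [ 0.002 -0.007  0.902] turn 0.0005 F [ 0.3 -0.1 -0. ] t 4.0
```

move_arm(motion="0.2 0 -0.008 0.2 0; 0.2 0 -0.008 0.4 0; 0.2 0 -0.008 0.6 0; 0.2 0 -0.008 0.75 0; 0.2 0 -0.008 0.84 0; 0.2 0 -0.008 0.88 0; 0.2 0 -0.008 0.895 0; 0.2 0 -0.008 0.895 0; 0.2 0 -0.008 0.895 0")

```text
time: 4.75
position: [0.5518, -0.3126, 0.0339]
tool_rot: [0.0, 1.0, -0.001, 0.002]
ft_force: [0.1, -0.9, -0.1]
grip_width: 0.0527
grip_force: 0.0
```

move_arm(motion="-1 0 0 0 0; -1 0 0 0 0; -1 0 0 0 0; -1 0 0 0 0; -1 0 0 0 0; -1 0 0 0 0; -1 0 0 0 0; -1 0 0 0 0", newtons=20)

```text
time: 5.42
position: [0.55, -0.3119, 0.0316]
tool_rot: [0.001, 1.0, 0.0, -0.0]
ft_force: [0.1, -0.1, 0.7]
grip_width: 0.0172
grip_force: 20.0
```

move_arm(motion="-1 0 0 -0.05 0; -1 0 0 -0.12 0; -1 0 0 -0.2 0; -1 0 0 -0.3 0; -1 0 0 -0.4 0; -1 0.1 0.08 -0.4 0; -1 0.2 0.18 -0.4 0; -1 0.3 0.28 -0.4 0; -1 0.4 0.38 -0.4 0; -1 0.48 0.45 -0.4 0; -1 0.54 0.5 -0.4 0; -1 0.54 0.5 -0.4 0")

```text
time: 6.42
position: [0.4386, -0.2085, 0.1118]
tool_rot: [0.0, 1.0, 0.002, -0.002]
ft_force: [-0.2, 0.5, -0.6]
grip_width: 0.0173
grip_force: 20.0
```

```bash
python3 - <<'E'
from h import *
p,d,m=snap('wrist'); save(p,'w3.png'); p,d,m=snap('side'); save(p,'s3.png')
E
python3 go.py .442 -.21 .0315
```

```text
now [ 0.4429 -0.2124  0.1122] yaw 89.96 shift [0.005 0.013 0.403] turn -0.0002 F [ 0.4 -0.2 -0.1] t 6.5167
```

View pics/s3.png

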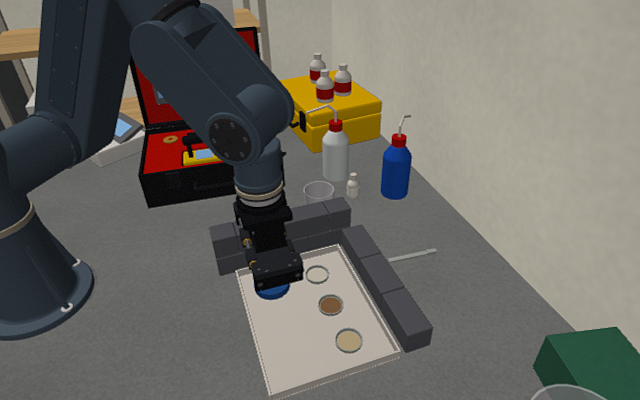

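The side view shows the sample dish open at (349,340), still in place, and the cover held over the empty half at (272,290). Lowering it now.

move_arm(motion="-1 0 0 0.12 0; -1 0 0 0.24 0; -1 0 0 0.32 0; -1 0 0 0.37 0; -1 0 0 0.39 0; -1 0 0 0.4 0; -1 0 0 0.4 0; -1 0 0 0.4 0; 0.2 0 0 0.4 0; 0.2 0 0 0.4 0; 0.2 0 0 0.4 0; 0.2 0 0 0.4 0")

```text
time: 7.52
position: [0.4424, -0.212, 0.0319]
tool_rot: [0.0, 1.0, -0.0, 0.0]
ft_force: [1.2, -0.2, -0.7]
grip_width: 0.0362
grip_force: 0.0
```

move_arm(motion="0.2 0 0 0 0; 0.2 0 0 -0.1 0; 0.2 0 0 -0.25 0; 0.2 0 0 -0.45 0; 0.2 0 0 -0.65 0; 0.2 0 0 -0.85 0; 0.2 0 0 -1 0; 0.2 0 0 -1 0; 0.2 0 0 -1 0")

```text
time: 8.27
position: [0.443, -0.2124, 0.2335]
tool_rot: [0.0, 1.0, -0.002, 0.002]
ft_force: [-0.2, 0.0, -0.9]
grip_width: 0.0521
grip_force: 0.0
```

```bash
cat > m3.py <<'E'
from h import *
p,d,m=snap('wrist'); save(p,'w4.png'); c=cloud(d,m); np.savez('/tmp/w4.npz',p=p,d=d,pos=m['position'],att=rot(m),K=m['mtx'])
hsv=cv2.cvtColor(p,cv2.COLOR_RGB2HSV); H,S,V=[hsv[...,i].astype(int) for i in range(3)]
def near(x,y,r): return (np.hypot(c[...,0]-x,c[...,1]-y)<r)&(d>0)
b=near(.442,-.21,.07)&(H>100)&(H<125)&(S>150); q=c[b]; t=q[abs(q[:,2]-.018)<.006]; print('cover top z',np.percentile(q[:,2],[10,50,90]).round(4),cv2.minEnclosingCircle(t[:,:2].astype(np.float32)))
for n in ('wrist','side','scene'):
    if n!='wrist': p,d,m=snap(n); c=cloud(d,m); np.savez('/tmp/%s4.npz'%n,p=p,d=d)
    hsv=cv2.cvtColor(p,cv2.COLOR_RGB2HSV); S=hsv[...,1].astype(int)
    # tan residue
    H,V=hsv[...,0].astype(int),hsv[...,2]
    k=near(.551,-.31,.03)&(c[...,2]<.016)
    e=k&(S>60)&(H>10)&(H<30)
    if e.sum()>20:
        h=cv2.convexHull(np.argwhere(e)[:,::-1].astype(np.int32)); print(n,e.sum(),'residue z',np.median(c[e][:,2]),'3d circ',cv2.minEnclosingCircle(c[e][:,:2].astype(np.float32)),'hull px',cv2.minAreaRect(h)[0])
    r=near(.551,-.31,.035)&(c[...,2]>.0095)&(c[...,2]<.016); q=c[r]
    if len(q)>10: print(n,'rim',len(q),cv2.minEnclosingCircle(q[:,:2].astype(np.float32)))
E
python3 m3.py; python3 go.py .39 .3 .4
```

```text
cover top z [0.0171 0.0185 0.3426] ((0.44342657923698425, -0.21243390440940857), 0.03133406117558479)
wrist 139 residue z 0.00656817933310877 3d circ ((0.5422089099884033, -0.31850194931030273), 0.015724647790193558) hull px (242.00001525878906, 248.00001525878906)
wrist rim 63 ((0.539158284664154, -0.319293349981308), 0.01884806714951992)
side 326 residue z 0.007318271456142833 3d circ ((0.5526267290115356, -0.31128934025764465), 0.020570771768689156) hull px (348.5, 340.5)
side rim 132 ((0.5521864295005798, -0.31264474987983704), 0.02528037689626217)
scene 154 residue z 0.0069730491020948415 3d circ ((0.5505028367042542, -0.31098195910453796), 0.019580189138650894) hull px (192.5, 266.0)
scene rim 84 ((0.5536802411079407, -0.31027206778526306), 0.026200732216238976)
now [ 0.4411 -0.211   0.2301] yaw 89.94 shift [ 0.26   2.557 -0.843] turn -0.0003 F [-0.3 -0.2 -1. ] t 8.4167
```

View pics/w4.png

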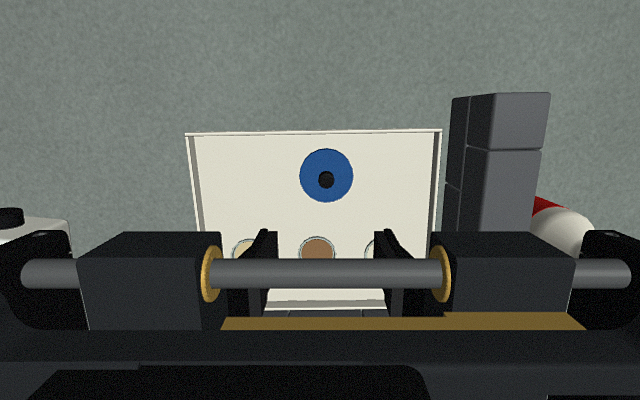

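The wrist view shows the cover flat and right way up at (326,176). Side and scene agree on the open dish at about (0.552, -0.311). Next, the meter.

move_arm(motion="0.2 0 0 -0.2 0; 0.2 0 0.05 -0.4 0; 0.2 0 0.15 -0.58 0; 0.2 0 0.28 -0.74 0; 0.2 0 0.46 -0.83 0; 0.2 0 0.66 -0.83 0; 0.2 0 0.86 -0.83 0; 0.2 0 1 -0.83 0; 0.2 0 1 -0.83 0")

```text
time: 9.17
position: [0.4408, -0.0071, 0.3957]
tool_rot: [-0.002, 1.0, 0.002, -0.002]
ft_force: [0.1, -0.0, -0.1]
grip_width: 0.052
grip_force: 0.0
```

move_arm(motion="0.6 0.02 0.2 0 0; 0.6 0.04 0.4 0 0; 0.6 0.06 0.6 0 0; 0.6 0.08 0.8 0 0; 0.6 0.12 0.95 0 0.01; 0.6 0.15 1 0 0.022; 0.6 0.15 1 0 0.022")

```text
time: 9.75
position: [0.4111, 0.1898, 0.3956]
tool_rot: [0.033, 0.999, -0.0, -0.002]
ft_force: [-0.3, -0.5, -0.7]
grip_width: 0.0696
grip_force: 0.0
```

```bash
python3 go.py .3865 .3107 .2 86
python3 - <<'E'
from h import *
p,d,m=snap('wrist'); c=cloud(d,m)
b=(abs(c[...,0]-.39)<.08)&(abs(c[...,1]-.31)<.03)&(c[...,2]>.137)&(c[...,2]<.15)&(d>0); q=c[b]
print('bar',len(q),cv2.minAreaRect(q[:,:2].astype(np.float32)), q.mean(0))
for a,bb in ((.33,.36),(.36,.38),(.38,.4),(.4,.43)):
    t=q[(q[:,0]>a)&(q[:,0]<bb)&(q[:,2]>.142)]
    if len(t)>10: print(t[:,0].mean().round(4),((t[:,1].min()+t[:,1].max())/2).round(4),len(t))
E
```

```text
now [0.4111 0.1898 0.3956] yaw 86.18 shift [0.158 0.596 0.978] turn 0.001 F [-0.3 -0.5 -0.7] t 9.75
bar 1763 ((0.3896912932395935, 0.3107145428657532), (0.0243732538074255, 0.11485312134027481), 86.20638275146484) [0.38682684 0.3095061  0.14407439]
0.3462 0.3133 417
0.3699 0.312 293
0.39 0.3106 282
0.4151 0.3085 398
```

move_arm(motion="0.6 0.04 0.15 0.05 0; 0.6 0.08 0.3 0.15 0; 0.6 0.11 0.44 0.28 0; 0.6 0.14 0.55 0.43 0; 0.6 0.15 0.596 0.6 0; 0.6 0.15 0.596 0.78 0; 0.6 0.15 0.596 0.92 0; 0.6 0.15 0.596 1 0; 0.6 0.15 0.596 1 0; 0.6 0.15 0.596 1 0")

```text
time: 10.63
position: [0.3915, 0.3077, 0.1963]
tool_rot: [0.036, 0.999, -0.001, -0.001]
ft_force: [0.2, -0.4, 0.4]
grip_width: 0.0696
grip_force: 0.0
```

```bash
for i in 1 2 3; do python3 -c "
from h import *
robot.camera('wrist')"; python3 go.py .3888 .3107 .124 86;done
```

```text
now [0.3922 0.3084 0.1976] yaw 85.91 shift [0.018 0.011 0.368] turn -0.0005 F [-1.  -1.  -0.7] t 10.6833
now [0.3926 0.3088 0.1984] yaw 85.93 shift [0.02  0.008 0.372] turn -0.0004 F [-0.7 -0.2 -0.5] t 10.7333
now [0.3926 0.3091 0.1988] yaw 85.94 shift [0.02  0.006 0.374] turn -0.0003 F [0.6 0.1 0.5] t 10.7833
```

move_arm(motion="0.6 0.019 0.007 0.12 0; 0.6 0.019 0.007 0.24 0; 0.6 0.019 0.007 0.31 0; 0.6 0.019 0.007 0.35 0; 0.6 0.019 0.007 0.372 0; 0.6 0.019 0.007 0.372 0; -1 0.019 0.007 0.372 0; -1 0.019 0.007 0.372 0; -1 0.019 0.007 0.372 0; -1 0.019 0.007 0.372 0; -1 0.019 0.007 0.372 0; -1 0.019 0.007 0.372 0", newtons=45)

```text
time: 11.78
position: [0.3874, 0.311, 0.1235]
tool_rot: [0.035, 0.999, 0.0, 0.0]
ft_force: [-0.6, 0.5, -0.3]
grip_width: 0.0378
grip_force: 0.0
```

move_arm(motion="-1 0 0 0 0; -1 0 0 0 0; -1 0 0 0 0; -1 0 0 -0.02 0; -1 0 0 -0.05 0; -1 0 0 -0.09 0; -1 0 0 -0.13 0; -1 0 0 -0.17 0; -1 0 0 -0.21 0; -1 0 0 -0.25 0; -1 0 0 -0.25 0; -1 0 0 -0.25 0")

```text
time: 12.78
position: [0.3876, 0.3111, 0.1739]
tool_rot: [0.035, 0.999, 0.0, 0.001]
ft_force: [-0.0, 0.7, -6.4]
grip_width: 0.0234
grip_force: 45.0
```

Run:
```python
from h import *
p,d,m=snap('side'); save(cv2.resize(p[60:260,60:380],(640,400)),'s5.png')
o=robot.get_obs(); print(o['ft_force'],o['moment'],o['grip_width'],o['grip_force'],o['position'])
```

```text
[-1.41010015 -0.03972111 -5.98659906] [-0.00750605  0.09918424 -0.04282789] 0.023511480289671507 44.99991696327925 [0.38717393 0.31086586 0.17337396]
```

View pics/s5.png

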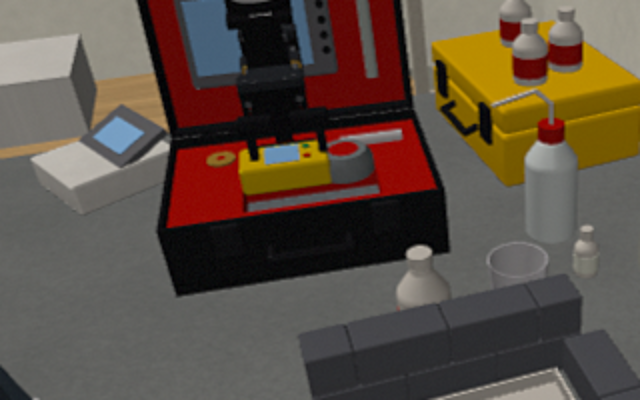

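The crop shows the meter hanging level from the gripper, out of the pocket. I'll raise it straight up, then take it over the bottles and the wall.

move_arm(motion="-1 0 0 -0.04 0; -1 0 0 -0.1 0; -1 0 0 -0.18 0; -1 0 0 -0.27 0; -1 0 0 -0.36 0; -1 0 0 -0.45 0; -1 0 0 -0.54 0; -1 0 0 -0.63 0; -1 0 0 -0.71 0; -1 0 0 -0.77 0; -1 0 0 -0.8 0; -1 0 0 -0.8 0")

```text
time: 13.83
position: [0.3876, 0.3111, 0.3344]
tool_rot: [0.035, 0.999, 0.001, 0.001]
ft_force: [0.5, 0.6, -7.0]
grip_width: 0.0236
grip_force: 45.0
```

move_arm(motion="-1 -0.01 -0.04 0 0; -1 -0.03 -0.12 0 0; -1 -0.05 -0.22 0 -0.004; -1 -0.08 -0.32 0 -0.008; -1 -0.1 -0.42 0 -0.012; -1 -0.13 -0.53 0 -0.016; -1 -0.16 -0.64 0 -0.02; -1 -0.18 -0.75 0 -0.022; -1 -0.2 -0.85 0 -0.022; -1 -0.22 -0.94 0 -0.022; -1 -0.23 -1 0 -0.022; -1 -0.23 -1 0 -0.022")

```text
time: 14.83
position: [0.4185, 0.1053, 0.3319]
tool_rot: [0.002, 1.0, -0.001, -0.002]
ft_force: [0.9, -0.2, -6.4]
grip_width: 0.0237
grip_force: 45.0
```

```bash
python3 go.py .4918 -.311 .33 90
```

```text
now [0.4185 0.1053 0.3319] yaw 89.78 shift [-0.375 -2.08   0.013] turn -0.0012 F [ 0.9 -0.2 -6.4] t 14.8333
```

move_arm(motion="-1 -0.01 -0.04 0 0; -1 -0.03 -0.12 0 0; -1 -0.05 -0.22 0 0; -1 -0.07 -0.32 0 0; -1 -0.09 -0.42 0 0; -1 -0.11 -0.53 0 0; -1 -0.13 -0.64 0 0; -1 -0.15 -0.75 0 0; -1 -0.17 -0.85 0 0; -1 -0.18 -0.94 0 0; -1 -0.19 -1 0 0; -1 -0.19 -1 0 0")

```text
time: 15.83
position: [0.4575, -0.0942, 0.3327]
tool_rot: [0.001, 1.0, -0.001, -0.0]
ft_force: [0.5, 0.5, -6.3]
grip_width: 0.0232
grip_force: 45.0
```

move_arm(motion="-1 -0.01 -0.04 0 0; -1 -0.03 -0.12 0 0; -1 -0.05 -0.22 0 0; -1 -0.07 -0.32 0 0; -1 -0.09 -0.42 0 0; -1 -0.11 -0.53 0 0; -1 -0.13 -0.64 0 0; -1 -0.15 -0.75 0 0; -1 -0.17 -0.87 0 0; -1 -0.18 -0.98 0 0; -1 -0.185 -1 0 0; -1 -0.185 -1 0 0")

```text
time: 16.83
position: [0.494, -0.2928, 0.3324]
tool_rot: [0.001, 1.0, 0.0, -0.0]
ft_force: [-0.1, 0.4, -6.3]
grip_width: 0.0235
grip_force: 45.0
```

```bash
cat > m4.py <<'E'
from h import *
o=robot.get_obs(); T=o['position']; print('tcp',T.round(4))
zu=T[2]-.074
for n in ('wrist','side','scene'):
    p,d,m=snap(n); c=cloud(d,m); save(p,n+'6.png'); np.savez('/tmp/%s6.npz'%n,p=p,d=d)
    hsv=cv2.cvtColor(p,cv2.COLOR_RGB2HSV); H,S,V=[hsv[...,i].astype(int) for i in range(3)]
    nr=(d>0)&(np.hypot(c[...,0]-T[0],c[...,1]-T[1])<.12)
    zr=c[...,2]-zu
    red=nr&((H<6)|(H>174))&(S>130)&(zr>.01)&(zr<.06)
    k,l,st,ce=cv2.connectedComponentsWithStats(red.astype(np.uint8))
    if k>1:
        i=1+st[1:,4].argmax(); q=c[l==i]; print(n,'red',st[i],q.mean(0).round(4),np.array(cv2.minEnclosingCircle(q[:,:2].astype(np.float32))[0]).round(4))
    y=nr&(H>18)&(H<35)&(S>120)&(zr>.0)&(zr<.06); q=c[y]
    if len(q)>30:
        t=q[q[:,2]>np.percentile(q[:,2],70)-.004]; A=np.c_[t[:,:2]-T[:2],np.ones(len(t))]
        print(n,'yellow',len(q),'z pct',np.percentile(q[:,2],[2,50,98]).round(4),cv2.minAreaRect(q[:,:2].astype(np.float32)))
E
python3 m4.py; python3 go.py .4918 -.311 .33 90
```

```text
tcp [ 0.494  -0.2928  0.3324]
wrist red [299 312   3   5  10] [ 0.5573 -0.3102  0.2933] [ 0.5572 -0.31  ]
wrist yellow 5886 z pct [0.2846 0.2967 0.2984] ((0.4870149493217468, -0.29256999492645264), (0.06603951007127762, 0.11300922930240631), 89.92334747314453)
side red [344 196  26  16 353] [ 0.5652 -0.2936  0.2949] [ 0.5624 -0.2923]
side yellow 2846 z pct [0.2649 0.2931 0.299 ] ((0.48685383796691895, -0.2941742539405823), (0.06682506203651428, 0.11260776221752167), 89.77423095703125)
scene red [176 142  22  10 167] [ 0.5679 -0.2914  0.2938] [ 0.5674 -0.2912]
scene yellow 732 z pct [0.2665 0.2955 0.3085] ((0.49241015315055847, -0.29071131348609924), (0.06655611097812653, 0.11203636974096298), 89.7787857055664)
now [ 0.4935 -0.2902  0.3326] yaw 90.02 shift [ 0.008 -0.104  0.013] turn 0.0001 F [-0.8  0.9 -6.4] t 16.9833
```

Run:
```python
import cv2,numpy as np
s=cv2.imread('pics/side6.png')[150:280,240:440]; c=cv2.imread('pics/scene6.png')[90:220,100:300]; w=cv2.imread('pics/wrist6.png')
r=lambda x:cv2.resize(x,(400,260),interpolation=cv2.INTER_CUBIC)
cv2.imwrite('pics/c6.png',np.vstack([np.hstack([r(s),r(c)]),np.hstack([r(w[120:380,160:560]),r(w[:,:])])]))
```

```text
(no output)
```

View pics/c6.png

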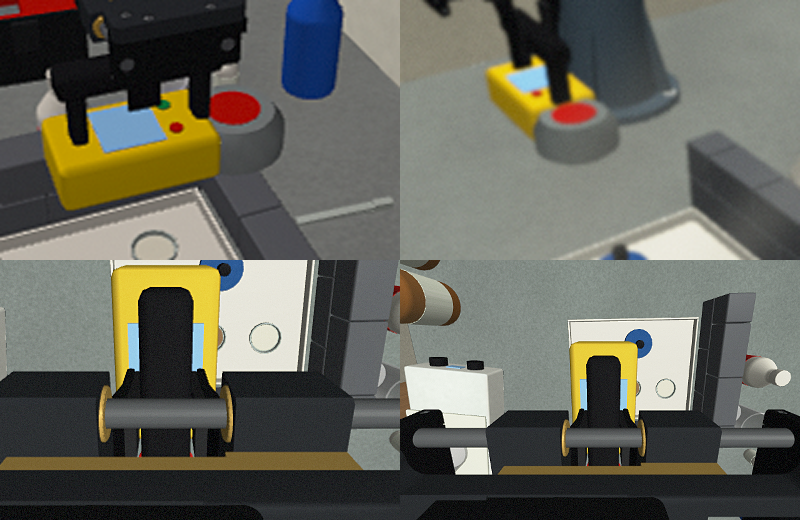

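The crops show the meter level in the grip, nose to +x, with the red spot well visible in the scene crop at (574,113). The rear-edge distance (75 mm) and the wrist moment both put the meter's origin about 12 mm ahead of the TCP, so I correct for that and come down partway.

move_arm(motion="-1 0.02 -0.03 0.05 0; -1 0.05 -0.07 0.13 0; -1 0.068 -0.0925 0.24 0; -1 0.068 -0.0925 0.36 0; -1 0.068 -0.0925 0.48 0; -1 0.068 -0.0925 0.6 0; -1 0.068 -0.0925 0.72 0; -1 0.068 -0.0925 0.82 0; -1 0.068 -0.0925 0.91 0; -1 0.068 -0.0925 0.97 0; -1 0.068 -0.0925 1 0; -1 0.068 -0.0925 1 0")

```text
time: 17.98
position: [0.4792, -0.3092, 0.1316]
tool_rot: [0.0, 1.0, 0.001, -0.001]
ft_force: [0.1, 0.3, -6.5]
grip_width: 0.0235
grip_force: 45.0
```

```bash
cat > m5.py <<'E'
from h import *
from scipy.optimize import least_squares
def circ(b,r=None):
    f=(lambda s:np.hypot(b[:,0]-s[0],b[:,1]-s[1])-(s[2] if r is None else r))
    s=least_squares(f,[*b.mean(0),.02],loss='soft_l1',f_scale=.001).x; return s.round(4)
for _ in range(3): robot.camera('wrist')
T=np.mean([(robot.camera('wrist'),robot.get_obs()['position'])[1] for _ in range(4)],0); print('tcp',T.round(4)); zu=T[2]-.0735
for n in ('wrist','side','scene'):
    p,d,m=snap(n); c=cloud(d,m); save(p,n+'7.png')
    hsv=cv2.cvtColor(p,cv2.COLOR_RGB2HSV); H,S,V=[hsv[...,i].astype(int) for i in range(3)]
    zr=c[...,2]-zu; nr=(d>0)&(np.hypot(c[...,0]-T[0],c[...,1]-T[1])<.14)
    if n!='wrist':
        red=nr&((H<6)|(H>174))&(S>130)&(zr>.01)&(zr<.06)
        k,l,st,ce=cv2.connectedComponentsWithStats(red.astype(np.uint8)); i=1+st[1:,4].argmax(); mk=(l==i).astype(np.uint8)
        zt=np.median(c[l==i][:,2]); cn=max(cv2.findContours(mk,cv2.RETR_EXTERNAL,cv2.CHAIN_APPROX_NONE)[0],key=len)[:,0]
        b=np.array([ray(u,v,m,zt) for u,v in cn])[:,:2]; e=cv2.fitEllipse(cn)
        print(n,'red z above underside',(zt-zu).round(4),'circle',circ(b),'ellipse',ray(*e[0],m,zt).round(4))
        g=nr&(S<60)&(V>60)&(abs(c[...,2]-zt)<.004); q=c[g&(c[...,0]>T[0]+.03)]
        if len(q)>20:
            print(n,'head xmax,ymin,ymax',np.percentile(q[:,0],99).round(4),np.percentile(q[:,1],[1,99]).round(4))
    y=nr&(H>18)&(H<35)&(S>120)&(zr>.0)&(zr<.06); q=c[y]
    t=q[q[:,2]>np.percentile(q[:,2],90)-.004]; A=np.c_[t[:,:2]-t[:,:2].mean(0),np.ones(len(t))]
    s=np.linalg.lstsq(A,t[:,2],rcond=None)[0]; print(n,'yellow',len(t),'top z',s[2].round(4),'tilt deg x,y',np.degrees(s[:2]).round(2),cv2.minAreaRect(q[:,:2].astype(np.float32)))
    k=(d>0)&(np.hypot(c[...,0]-.552,c[...,1]+.311)<.032)&(c[...,2]<.016)&(S>60)&(H>10)&(H<30)
    if k.sum()>20: print(n,'residue seen',k.sum())
E
python3 m5.py
```

```text
tcp [ 0.4808 -0.3109  0.1343]
wrist yellow 5313 top z 0.0983 tilt deg x,y [-0.08 -0.04] ((0.4736953675746918, -0.31081923842430115), (0.11301756650209427, 0.06578705459833145), 0.03010060079395771)
side red z above underside 0.0351 circle [ 0.5531 -0.3133  0.0172] ellipse [ 0.5575 -0.3185  0.0958]
side head xmax,ymin,ymax 0.5818 [-0.3439 -0.2912]
side yellow 905 top z 0.0991 tilt deg x,y [0.06 1.01] ((0.47427111864089966, -0.31417158246040344), (0.06623442471027374, 0.11277073621749878), 89.82675170898438)
side residue seen 204
scene red z above underside 0.0345 circle [ 0.5541 -0.3112  0.0175] ellipse [ 0.5543 -0.3113  0.0953]
scene head xmax,ymin,ymax 0.586 [-0.3429 -0.2803]
scene yellow 331 top z 0.099 tilt deg x,y [0.5  1.09] ((0.4786248207092285, -0.312506765127182), (0.11558815836906433, 0.0632862001657486), 0.403842031955719)
scene residue seen 153
```

Run:
```python
from h import *
from scipy.optimize import least_squares
for n in ('side','scene'):
    f=np.load('/tmp/%s4.npz'%n); p,d=f['p'],f['d']; m=robot.camera_model(n); c=cloud(d,m)
    hsv=cv2.cvtColor(p,cv2.COLOR_RGB2HSV); H,S,V=[hsv[...,i].astype(int) for i in range(3)]
    e=(d>0)&(np.hypot(c[...,0]-.552,c[...,1]+.311)<.03)&(S>60)&(H>10)&(H<30)
    k,l,st,_=cv2.connectedComponentsWithStats(e.astype(np.uint8)); i=1+st[1:,4].argmax()
    cn=max(cv2.findContours((l==i).astype(np.uint8),cv2.RETR_EXTERNAL,cv2.CHAIN_APPROX_NONE)[0],key=len)[:,0]; z=np.median(c[l==i][:,2])
    b=np.array([ray(u,v,m,z) for u,v in cn])[:,:2]
    s=least_squares(lambda s:np.hypot(b[:,0]-s[0],b[:,1]-s[1])-s[2],[*b.mean(0),.02],loss='soft_l1',f_scale=.001).x
    fl=(d>0)&(np.hypot(c[...,0]-.48,c[...,1]+.29)<.02); print(n,'residue z',z,s.round(4),'ell',ray(*cv2.fitEllipse(cn)[0],m,z).round(4),'floor z',np.median(c[fl][:,2]))
```

```text
side residue z 0.007318271456142833 [ 0.5519 -0.3116  0.0187] ell [ 0.5518 -0.312   0.0073] floor z 0.2963550548931538
scene residue z 0.0069730491020948415 [ 0.5506 -0.3103  0.017 ] ell [ 0.5507 -0.3105  0.007 ] floor z 0.3079849405234776
```

move_arm(motion="-1 0.003 0.001 0.02 0; -1 0.006 0.003 0.05 0; -1 0.009 0.003 0.08 0; -1 0.009 0.003 0.11 0; -1 0.009 0.003 0.14 0; -1 0.009 0.003 0.16 0; -1 0.009 0.003 0.175 0; -1 0.009 0.003 0.185 0; -1 0.009 0.003 0.192 0; -1 0.009 0.003 0.192 0; -1 0.009 0.003 0.192 0; -1 0.009 0.003 0.192 0")

```text
time: 19.48
position: [0.4786, -0.31, 0.095]
tool_rot: [0.0, 1.0, -0.0, 0.0]
ft_force: [-0.8, 0.2, -6.2]
grip_width: 0.0233
grip_force: 45.0
```

```bash
python3 m5.py; python3 go.py .479 -.3105 .0955; python3 -c "
import cv2,numpy as np
r=lambda x:cv2.resize(x,(400,300))
cv2.imwrite('pics/c7.png',np.hstack([r(cv2.imread('pics/side7.png')[220:400,220:460]),r(cv2.imread('pics/scene7.png')[180:320,110:300])]))"
```

```text
tcp [ 0.4784 -0.3098  0.0949]
wrist yellow 5321 top z 0.0591 tilt deg x,y [-0.18 -0.02] ((0.47123008966445923, -0.27683669328689575), (0.1316707581281662, 0.11266952008008957), 89.90229797363281)
side red z above underside 0.0353 circle [ 0.551  -0.3121  0.0175] ellipse [ 0.5585 -0.3171  0.0568]
side head xmax,ymin,ymax 0.5803 [-0.3429 -0.2886]
side yellow 812 top z 0.0598 tilt deg x,y [0.   0.98] ((0.4724366068840027, -0.2824961245059967), (0.12723377346992493, 0.11306026577949524), 89.79525756835938)
scene red z above underside 0.0349 circle [ 0.5523 -0.3103  0.0183] ellipse [ 0.5525 -0.3105  0.0563]
scene head xmax,ymin,ymax 0.5832 [-0.3406 -0.2782]
scene yellow 331 top z 0.0601 tilt deg x,y [0.19 1.2 ] ((0.4763006865978241, -0.3123433291912079), (0.11728077381849289, 0.06177235394716263), 0.37911257147789)
now [ 0.4784 -0.3098  0.0948] yaw 89.95 shift [-0.003 -0.003 -0.004] turn -0.0003 F [ 0.9 -0.7 -5.7] t 19.9833
```

View pics/c7.png

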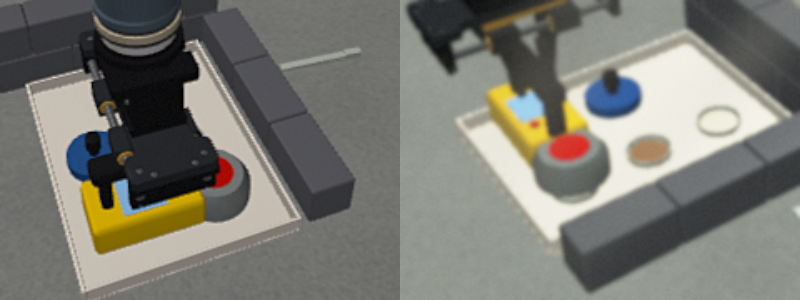

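Both cameras put the window within about 1–1.5 mm of the dish centre. The underside is at z ≈ 0.0215, level, and the wrist force is just the meter's weight, so it touches nothing. I'll hold it still briefly, then hand in.

move_arm(motion="-1 0 0 -0.002 0; -1 0 0 -0.002 0; -1 0 0 -0.002 0; -1 0 0 -0.002 0; -1 0 0 -0.002 0; -1 0 0 -0.002 0; -1 0 0 -0.002 0; -1 0 0 -0.002 0; -1 0 0 -0.002 0; -1 0 0 -0.002 0; -1 0 0 -0.002 0; -1 0 0 -0.002 0")

```text
time: 20.98
position: [0.4784, -0.3098, 0.0952]
tool_rot: [0.0, 1.0, -0.0, 0.0]
ft_force: [-0.1, -0.2, -6.6]
grip_width: 0.0234
grip_force: 45.0
```

```bash
python3 -c "
from rig import robot
print(robot.get_obs()['joint_velocities'].round(4)); print(robot.hand_in())"
```

```text
[ 0.0011 -0.0002 -0.0007 -0.0017  0.0011 -0.    ]
the job is handed in; nothing more can be done
None
```

Handed in at 21 s: the cover lies flat and right way up on the empty half of the tray, and the arm is holding the meter still and level about 10 mm above the sample dish's rim, its window centred to within about 1.5 mm by the cameras; the hand-in returned no verdict.

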